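# Take the chart card out of the recipe lever arch file

## Task

Lift the file's red lever until it springs up and the rings stand open, then lift the chart card off the posts and set it down flat (not dropped) in the middle of the black trivet, with the rings still open. Then press the lever down gently, going by feel, until it clicks home, stays down and the rings are closed; press with no more than 20 N, and leave the other kitchen things where they are.

Things in the scene. Friction and masses are not known exactly. Their poses are not given: they have to be found in the camera images.
- binder: Recipe lever arch file lying open, fixed: blue cover 225 x 275 x 6 mm. Origin: underside, midway between the two steel posts (8 mm thick, at y -45 and +45 mm). x points from the page pad (x -97 to -14, top z 14 mm, carries the card) to the arch pivots, z up. Post tops are 45 to 77 mm up. Lever unit on the line y = -125 mm; its steel block and catch fill x -30 to +71, y -141 to -109 mm, below the arm.
- pivot_foot (a point): Point at counter level straight below the lever's pivot; axes as the file's. The mechanism (lever, posts, rings) is screwed at a height to suit the filling, neither known nor reported: the pivot axis (along file y) lies anywhere from 50 to 82 mm above this point; feel for it. The steel lever arm, 12 mm wide, runs from the pivot towards file -x.
- roll_foot (a point): Point at counter level straight below the lever's red end roll when the lever is down. Roll: 18 mm diameter, 22 mm long, axis along file y, 120 mm from the pivot; lever down, its axis is at pivot height (50 to 82 mm above this point). Beside and below the roll it is free down to the cover. It can be pinched across its two flat ends.
- lever (a joint): Lever angle, rad: 0 down and latched, 0.6 up. Roll axis at file x = 55 - 120 cos(angle), height = pivot height + 120 sin(angle) mm. A sprung catch holds it down: some 8 N up at the roll frees it, then a spring throws it up. Pressing down takes 2 to 4 N at the roll, in the last 15 mm up to about 12 N; it clicks about 5 mm above home, else it springs up again. A hard stop is 1 to 2 mm below home.
- rings (a joint): Angle of the two ring arches, rad, 1.5 times the lever's: 0 closed onto the posts (the card cannot come off), 0.9 swung clear towards +x of the file. The arches reach at most 110 mm above the counter.
- card: White plastic chart card 105 (x) x 148 (y) x 5 mm, 60 to 130 g, with three coloured stripes. Origin: centre of its underside. Two 13 mm holes at x +40, y -45 and +45 mm sit over the posts; lift it straight up at least 75 mm to clear them. An orange grip rib stands on its middle, 14 mm wide in x, 60 mm long in y, its top 35 mm above the underside.
- trivet: Black plastic slatted trivet, 190 x 190 mm, flat top 12 mm above the counter, fixed. Origin: centre of its underside.
- ramekin: Clear glass ramekin, 84 mm across, 45 mm tall, bystander. Origin: centre of its underside.
- side_plate: White ceramic side plate, 170 mm across, 18 mm tall, bystander. Origin: centre of its underside.
- mug: Blue mug, 82 mm across, 95 mm tall, bystander. Origin: centre of its underside.
- spatula: Red hard spatula, 270 mm long, lying along its x, bystander.
- spice_jar: Amber jar with black cap, 48 mm across, 100 mm tall, bystander. Origin: centre of its underside.
Not all that is in view belongs to the job. What is meant by the card is not green, and is the smaller of those in its own colour.

How it is judged:
On the way, in this order (a step that is already met when the one before it is completed fails the run):
1. the lever has sprung up and the rings stand open, the card still on the file (value of joint lever above 0.5 rad and value of joint rings above 0.75 rad and distance of card from where it was at the start of the episode below 0.03 m), for 0.2 s.
2. the card lies flat in the middle of the trivet, let go, with the rings still open (horizontal distance between card and trivet below 0.03 m and z of card in the frame of trivet between 0.008 and 0.017 m and angle between card's own z axis and vertical below 0.08 rad and linear speed of card below 0.02 m/s and value of joint lever above 0.5 rad and contact force between the fingers and card below 0.1 N), for 0.2 s.
At the end, for the whole second after the job is handed in: The lever is latched down (within 0.035 rad of home) with the rings closed (within 0.07 rad), and the card lies flat and still on the trivet, its centre within 30 mm of the trivet's centre and tilted less than 0.08 rad (value of joint lever below 0.035 rad and value of joint rings below 0.07 rad and horizontal distance between card and trivet below 0.03 m and z of card in the frame of trivet between 0.008 and 0.017 m and angle between card's own z axis and vertical below 0.08 rad and linear speed of card below 0.02 m/s); the robot touches nothing.
It fails at once if with the card out, the gripper presses on the file with more than 20 N (contact force between the fingers and binder above 20 N and distance of card from where it was at the start of the episode above 0.1 m).
It fails at once if the card is let go in the air above the trivet or beside it (contact force between the fingers and card below 0.01 N and distance of card from where it was at the start of the episode above 0.06 m and height (world z) of card above 0.03 m).
It fails at once if a bystander is pushed more than 25 mm away (distance of any of ramekin, side_plate, mug, spatula, spice_jar from where it was at the start of the episode above 0.025 m).
It also fails if it takes over 72 s, if anything falls off the work surface, if the arm or the gripper's body presses on something with over 40 N, if the wrist force passes 120 N, or if a joint passes its speed limit or range.

## Robot

A 6-joint arm with a two-finger parallel gripper is mounted at the origin on the work surface. World frame = base frame: x ahead of the robot, y to its left, z up, the work surface at z = 0. Lengths are in m, angles in rad, forces in N, time in s.
With the tool pointing down it reaches from about 0.35 to 1 m from the base axis. Payload 7.1 kg.
Tool frame: the origin (TCP) lies between the finger pads; the fingertips stand 22 mm ahead of it and the grasp point (between the pads) lies 3 mm ahead of it; z points along the fingers, y is the line along which they close (so a half turn about z gives the same grasp; the last joint's range is limited). The gripper opens to 85 mm and grips with 20 to 120 N. Pads are 22 mm wide; open, the fingers measure 114 mm over their backs; the gripper's body (76 mm by 85 mm) begins 54 mm behind the grasp point. The pads swing forward as they close: fully open they stand 13 mm farther back than shut.
Start: joints at [1.239, 0.423, 1.63, -0, 1.089, -0.019], TCP at [0.192, 0.595, 0.253] pointing down, gripper open.
Joint ranges: [-3, 3], [-0.9, 2.11], [0.09, 2.58], [-1.31, 4.45], [0.11, 2.69], [-2.54, 2.54]. Speed limits (rad/s): [2.39, 2.39, 3.01, 3.14, 3.14, 3.14].

## Interface

Orientations are given as a rotation vector (axis times angle).
In Python, from rig import manip gives the robot as it stands. The module is installed in compiled form; this text tells all that it offers. Calls block until the motion is done:
- manip.move_to(position, orientation): joint-space move of the TCP to a pose.
- manip.servo_line(position, orientation=None, rate=0.15): straight line of the TCP; orientation=None keeps the orientation; rate is the mean speed in m/s.
- manip.set_joints(angles): joint-space move.
- manip.command_gripper(opening, f_grip=None): finger opening in m; f_grip is the grip in N (None keeps the last); returns when the fingers have stopped.
- manip.hold(seconds).
- manip.solve_ik(position, orientation): joint angles nearest the present ones, or None.
- manip.camera(name): name is "side" or "top"; returns a dict with "image" (420x560x3 uint8, red, green, blue), "fx", "fy", "cx", "cy" (pixels), "cam_to_world" (4x4, takes a point from camera to world coordinates). Camera axes: x right, y down, z forward; pixel columns grow to the right and rows downward; lengths in m; the calibration is good to about 2 mm. A picture is of the moment at which its call begins. There is no depth.
A pose or a line that the arm cannot do raises manip.IKError and nothing moves.
- manip.sign_off(): hands the job in; it is judged then, once.
Readings, each from a call of its own:
- manip.get_time(): time.
- manip.get_joint_positions(): joint angles.
- manip.get_joint_vel(): joint speeds.
- manip.get_tau(): joint torques, N m.
- manip.get_position(): TCP position.
- manip.get_ee_rot(): TCP orientation.
- manip.get_contact_force(): force on the tool from outside, world axes, zero at the start.
- manip.get_torque(): the same for the moment, N m.
- manip.get_width(): finger opening in m.
- manip.get_grip_force(): force on a finger pad.
Only numpy, scipy, OpenCV 4.12 (cv2) and the standard library are available. Lean on these libraries where they do the work, as an engineer would, in place of code of your own. Each camera call takes 0.05 s, during which the arm holds its last target. There are 200 camera calls.

## Working session

There is one attempt and no reset: what is moved stays moved. The work goes in short steps, each a Python script; the robot and the scene stay as the last script left them, time stands still between calls to the robot, and variables do not carry over. Pictures are saved under pics/ and viewed, at most 10 in all, crops included, and the job is handed in when it is done.

```bash
mkdir -p pics
python3 - <<'E'
from rig import manip
import cv2,pickle,numpy as np
d={n:manip.camera(n) for n in("top","side")}
pickle.dump(d,open('c0.pkl','wb'))
for n in d:
    cv2.imwrite(f'pics/{n}0.png',cv2.resize(d[n]['image'][...,::-1],(784,588),interpolation=cv2.INTER_CUBIC)); print(n,d[n]['fx'],d[n]['cx'],d[n]['cy'],np.round(d[n]['cam_to_world'],3).tolist())
print(manip.get_ee_rot(),manip.get_time())
E
```

```text
top 452.76653255621704 278.95988600410016 215.66941093951 [[0.008, -0.987, 0.159, 0.315], [-1.0, -0.013, -0.025, 0.017], [0.027, -0.159, -0.987, 1.25], [0.0, 0.0, 0.0, 1.0]]
side 461.200845864328 280.1828448543147 205.52013920263843 [[0.951, -0.2, 0.237, 0.142], [-0.31, -0.6, 0.737, -1.124], [-0.005, -0.775, -0.632, 1.026], [0.0, 0.0, 0.0, 1.0]]
[-4.89342067e-01 -3.10298985e+00  2.18785777e-03] 0.1
```

View pics/top0.png

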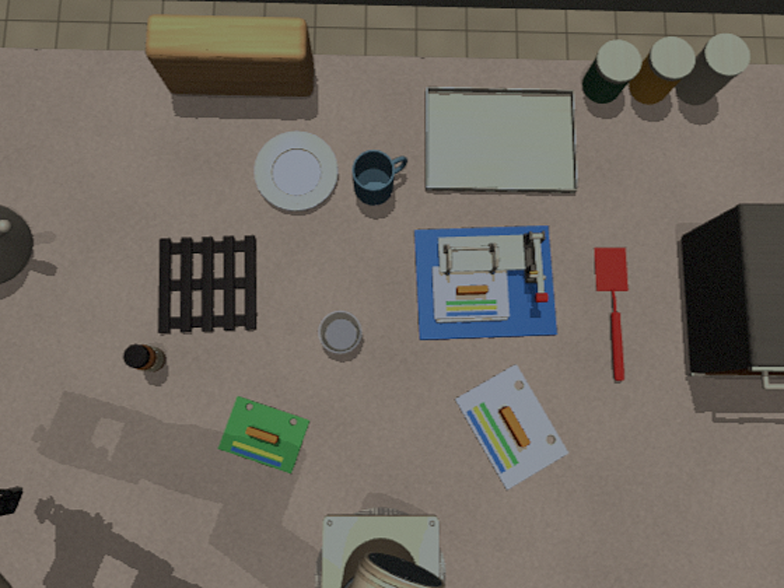

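View pics/side0.png

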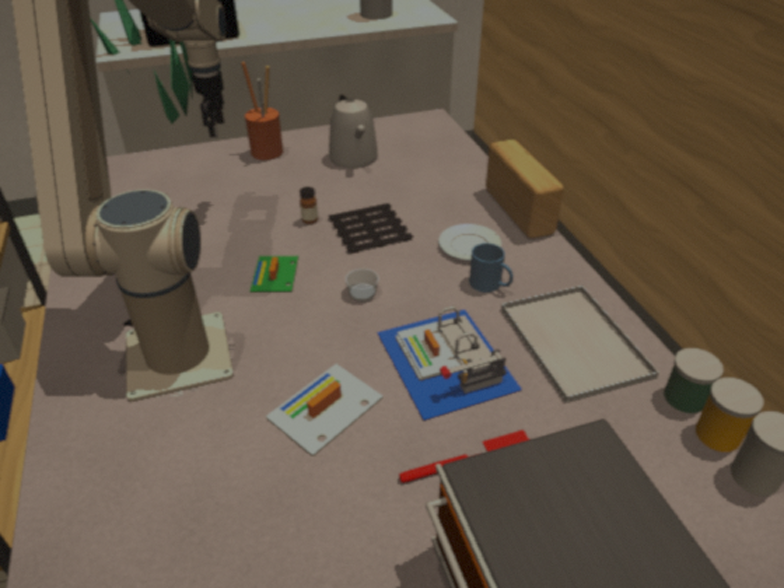

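The top picture (784 px wide) shows the file at (485,283), its red roll at (541,298) and the trivet at (208,284). Three things could be the card: the green one at (264,436), the large loose white one at (513,427), and the white one on the file at (470,293). The one on the file is white and the smaller of the two, so I choose that. Next I'll measure and check it in a close crop.

```bash
cat > h.py <<'E'
import numpy as np,cv2,pickle
from scipy.spatial.transform import Rotation as R
def ray(c,u,v):
    T=c['cam_to_world'];d=T[:3,:3]@[(u-c['cx'])/c['fx'],(v-c['cy'])/c['fy'],1.];return T[:3,3],d/np.linalg.norm(d)
def onz(c,p,z):
    o,d=ray(c,*p);return o+d*(z-o[2])/d[2]
def tri(c1,p1,c2,p2):
    o1,d1=ray(c1,*p1);o2,d2=ray(c2,*p2)
    s=np.linalg.lstsq(np.c_[d1,-d2],o2-o1,rcond=None)[0];a=o1+s[0]*d1;b=o2+s[1]*d2
    return (a+b)/2,np.linalg.norm(a-b)
def hsv(c): return cv2.cvtColor(c['image'],cv2.COLOR_RGB2HSV)
def mask(c,lo,hi,box):  # box u0,v0,u1,v1 in 560x420
    m=cv2.inRange(hsv(c),np.array(lo),np.array(hi));k=np.zeros_like(m);u0,v0,u1,v1=box;k[v0:v1,u0:u1]=m[v0:v1,u0:u1];return k
def biggest(m):
    return max(cv2.findContours(m,cv2.RETR_EXTERNAL,cv2.CHAIN_APPROX_NONE)[0],key=cv2.contourArea)
def cen(m):
    n,l,s,c=cv2.connectedComponentsWithStats(m);i=1+np.argmax(s[1:,4]);return c[i],s[i,4]
E
python3 - <<'E'
from h import *
d=pickle.load(open('c0.pkl','rb'));t,s=d['top'],d['side']
b=lambda *x:[int(q/1.4) for q in x]
np.set_printoptions(precision=4,suppress=True)
H=hsv(t);print('hsv blue,rib,roll,triv',[H[int(v/1.4),int(u/1.4)] for u,v in((500,330),(472,290),(541,298),(209,284))])
m=mask(t,(100,120,50),(125,255,255),b(400,215,565,350))
q=cv2.convexHull(biggest(cv2.morphologyEx(m,cv2.MORPH_OPEN,np.ones((3,3)))))
w=np.array([onz(t,p[0],.006)[:2] for p in q]).astype(np.float32)
r=cv2.minAreaRect(w);print('cover',r,cv2.boxPoints(r).tolist())
m=mask(t,(5,120,60),(20,255,255),b(445,278,500,303));pt,a=cen(m);ms=mask(s,(5,120,60),(20,255,255),b(410,320,450,360));ps,a2=cen(ms)
print('rib',pt,ps,a,a2,tri(t,pt,s,ps),onz(t,pt,.045))
cc=biggest(m);w=np.array([onz(t,p[0],.049)[:2] for p in cc]).astype(np.float32);print(cv2.minAreaRect(w))
red=lambda c,box:mask(c,(0,150,60),(4,255,255),box)|mask(c,(174,150,60),(180,255,255),box)
pt,a=cen(red(t,b(525,285,556,310)));ps,a2=cen(red(s,b(430,360,462,385)));print('roll',pt,ps,a,a2,tri(t,pt,s,ps))
for z in(.05,.082):print(onz(t,pt,z))
m=mask(t,(0,0,0),(180,255,55),b(145,225,270,345))
w=np.array([onz(t,p[0],.012)[:2] for p in cv2.convexHull(biggest(m))]).astype(np.float32);print('trivet',cv2.minAreaRect(w))
im=t['image'][150:250,285:405,::-1];im2=s['image'][205:305,265:385,::-1]
cv2.imwrite('pics/crop1.png',cv2.resize(np.hstack([im,im2]),None,fx=3.3,fy=3.3,interpolation=cv2.INTER_CUBIC))
E
```

```text
hsv blue,rib,roll,triv [array([108, 159, 138], dtype=uint8), array([ 19, 160, 137], dtype=uint8), array([  2, 186, 133], dtype=uint8), array([ 8, 31, 33], dtype=uint8)]
cover ((0.5600531101226807, -0.20228928327560425), (0.22338564693927765, 0.27188149094581604), 2.7953062057495117) [[0.44186365604400635, -0.07195731997489929], [0.455122709274292, -0.3435153067111969], [0.678242564201355, -0.3326212465763092], [0.6649835109710693, -0.0610632598400116]]
rib [336.5    206.8306] [308.0208 244.1979] 124 96 (array([ 0.5376, -0.1715,  0.0321]), np.float64(0.00031212336109359576)) [ 0.5354 -0.1695  0.045 ]
((0.5348228216171265, -0.16886287927627563), (0.015481380745768547, 0.05858951434493065), 5.557984352111816)
roll [386.4792 212.375 ] [317.5161 265.2581] 48 31 (array([ 0.517 , -0.2982,  0.0723]), np.float64(0.000550986596578481))
[ 0.5211 -0.3042  0.05  ]
[ 0.5156 -0.2957  0.082 ]
trivet ((0.5477207899093628, 0.3481493592262268), (0.18884587287902832, 0.1883385181427002), 2.640869617462158)
```

View pics/crop1.png

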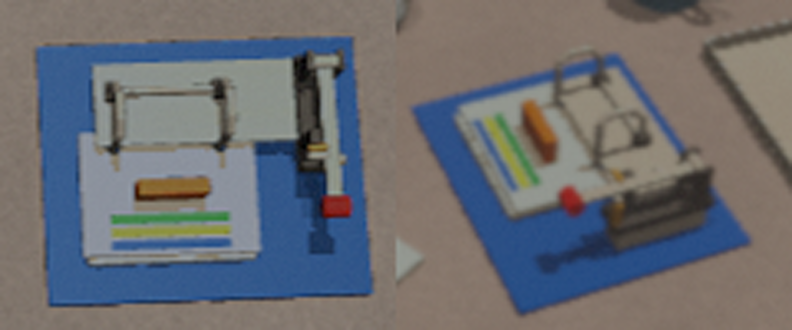

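The crop confirms it: a white card with green, yellow and blue stripes and an orange rib, held under the closed arches. The red roll is at crop pixel (337,206). The measured rib-to-roll vector agrees with the file geometry to about 2 mm at a yaw of 2.8°, and the trivet measures 189 mm against 190. Next I'll feel for the roll top.

```bash
cat >> h.py <<'E'
from rig import manip as M
PSI=np.deg2rad(2.8);c_,s_=np.cos(PSI),np.sin(PSI)
FX=np.array([c_,s_,0]);FY=np.array([-s_,c_,0]);Z=np.array([0,0,1.])
def down(y): return R.from_matrix(np.c_[np.cross(y,-Z),y,-Z]).as_rotvec()
ROLL=np.array([.517,-.2975,0]);RIB=np.array([.536,-.170,0]);TRV=np.array([.5477,.3481,0])
def at(p,z): return np.array([p[0],p[1],z])
def st(): print(np.round(M.get_time(),2),np.round(M.get_position(),4),'F',np.round(M.get_contact_force(),2),'w',round(M.get_width(),4))
E
python3 - <<'E'
from h import *
o=down(FY)
for y in(FY,-FY,FX,-FX):print(y,[None if (q:=M.solve_ik(at(p,.2),down(y))) is None else np.round(q,2) for p in(ROLL,RIB,TRV)])
M.move_to(at(ROLL,.2),o);M.command_gripper(0,20);st()
M.servo_line(at(ROLL,.118));st();F0=M.get_contact_force()[2]
z=.118
while z>.075:
    z-=.0015;M.servo_line(at(ROLL,z),rate=.03)
    f=M.get_contact_force()[2]-F0
    if abs(f)>2:break
print(z,f);st()
M.servo_line(at(ROLL,z+.0006),rate=.02);st()
E
```

```text
[-0.04884977  0.99880614  0.        ] [array([-0.54,  0.45,  1.73,  0.  ,  0.96, -2.16]), array([-0.33,  0.4 ,  1.81,  0.  ,  0.93, -1.95]), array([ 0.55,  0.52,  1.61, -0.  ,  1.01, -1.07])]
[ 0.04884977 -0.99880614 -0.        ] [array([-0.54,  0.45,  1.73,  0.  ,  0.96,  0.98]), array([-0.33,  0.4 ,  1.81,  0.  ,  0.93,  1.19]), array([0.55, 0.52, 1.61, 0.  , 1.01, 2.07])]
[0.99880614 0.04884977 0.        ] [array([-0.54,  0.45,  1.73, -0.  ,  0.96, -0.59]), array([-0.33,  0.4 ,  1.81, -0.  ,  0.93, -0.38]), array([ 0.55,  0.52,  1.61, -0.  ,  1.01,  0.5 ])]
[-0.99880614 -0.04884977 -0.        ] [None, None, None]
4.18 [ 0.517  -0.2976  0.2   ] F [-0.66  0.55 -0.19] w 0.0001
4.88 [ 0.5174 -0.2978  0.1185] F [0.06 0.58 0.11] w -0.0002
0.10149999999999998 2.9035033261115513
7.63 [ 0.5171 -0.2976  0.1016] F [-0.38 -1.26  3.01] w 0.0
7.88 [ 0.5171 -0.2975  0.1021] F [-0.38 -0.83  1.2 ] w -0.0
```

The contact puts the roll axis at z ≈ 0.071, and vision gave 0.072. Next I'll pinch the roll and lift it along its arc.

Run:
```python
from h import *
M.servo_line(at(ROLL,.13));M.command_gripper(.046,40)
M.servo_line(at(ROLL,.073),rate=.1);st()
M.command_gripper(0,40);st()
if not .018<M.get_width()<.026: raise SystemExit('no pinch')
p0=M.get_position()
for a in np.r_[.03,.06,.1,np.arange(.2,.61,.1)]:
    M.servo_line(p0+FX*.12*(1-np.cos(a))+Z*.12*np.sin(a),rate=.08);print(a,end=' ');st()
```

```text
9.43 [ 0.5172 -0.2976  0.0731] F [-0.74 -0.38 -0.66] w 0.0456
9.77 [ 0.5175 -0.2986  0.0739] F [-1.53 -4.86  1.98] w 0.0213
0.03 10.02 [ 0.5175 -0.2988  0.0782] F [-2.43 -2.97  5.82] w 0.0213
0.06 10.27 [ 0.5178 -0.2987  0.0816] F [-1.6  -3.58  5.57] w 0.0213
0.1 10.52 [ 0.5182 -0.2986  0.086 ] F [-0.67 -3.82 -1.06] w 0.0209
0.2 10.82 [ 0.52   -0.2985  0.0978] F [-0.21 -3.53 -0.4 ] w 0.0215
0.30000000000000004 11.12 [ 0.5229 -0.2983  0.1092] F [-0.17 -3.73  0.37] w 0.0215
0.4000000000000001 11.42 [ 0.527  -0.2981  0.1204] F [-0.2  -4.1  -0.62] w 0.0215
0.5000000000000001 11.72 [ 0.5321 -0.2979  0.1312] F [-0.42 -4.36 -0.54] w 0.0209
0.6000000000000001 12.02 [ 0.5382 -0.2975  0.1413] F [-1.27 -3.86 -0.95] w 0.0214
```

Run:
```python
from h import *
M.command_gripper(.046);p=M.get_position();M.servo_line(at(p,.24),rate=.25);st()
o=down(FX)
M.move_to(at(RIB,.26),o);M.command_gripper(.05,40);st()
d={n:M.camera(n) for n in("top","side")};pickle.dump(d,open('c1.pkl','wb'))
im=d['top']['image'][130:260,275:415,::-1];im2=d['side']['image'][180:310,255:395,::-1]
cv2.imwrite('pics/crop2.png',cv2.resize(np.hstack([im,im2]),None,fx=2.8,fy=2.8,interpolation=cv2.INTER_CUBIC))
```

```text
12.92 [ 0.5384 -0.2971  0.2408] F [0.51 0.13 0.14] w 0.0461
14.69 [ 0.536  -0.1702  0.2599] F [-0.17  0.79 -0.52] w 0.0502
```

View pics/crop2.png

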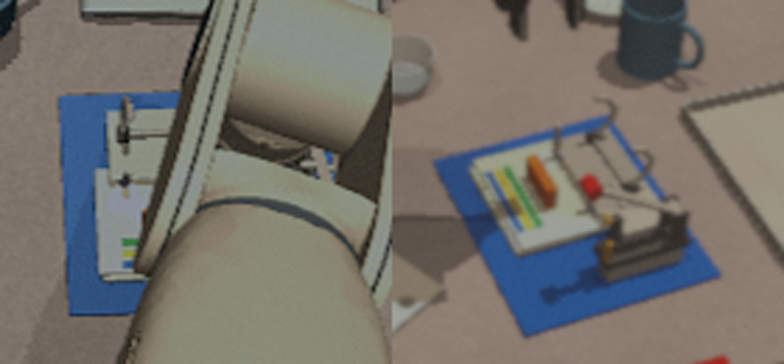

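The side crop shows the lever up with its roll at (590,186), the arches swung open, and the card still on the file with its rib at (540,180). Next I'll descend onto the rib, pick up the card and carry it.

Run:
```python
from h import *
M.servo_line(at(RIB,.08),rate=.15);st()
M.servo_line(at(RIB,.047),rate=.06);st()
M.command_gripper(0,40);st()
if not .011<M.get_width()<.018: raise SystemExit('no grip')
p=M.get_position();print('F0')
for dz in(.02,.05,.08,.13):
    M.servo_line(p+Z*dz,rate=.1);st()
d=M.camera('side');im=d['image'][130:310,225:415,::-1]
cv2.imwrite('pics/crop3.png',cv2.resize(im,None,fx=3,fy=3,interpolation=cv2.INTER_CUBIC))
```

```text
16.14 [ 0.5366 -0.1702  0.0808] F [-0.75  0.06 -0.06] w 0.0502
16.84 [ 0.536  -0.17    0.0468] F [ 0.14  0.27 -0.53] w 0.0497
17.26 [ 0.5364 -0.1701  0.0475] F [ 0.34 -0.29  3.04] w 0.0129
F0
17.62 [ 0.5367 -0.1703  0.068 ] F [-0.11 -0.78 -0.2 ] w 0.0129
18.07 [ 0.5365 -0.1702  0.0976] F [ 0.37 -0.69 -1.22] w 0.0133
18.52 [ 0.5364 -0.1701  0.1275] F [-0.06 -0.03 -1.17] w 0.0134
19.17 [ 0.5361 -0.17    0.1772] F [-0.19 -0.68 -1.08] w 0.0133
```

View pics/crop3.png

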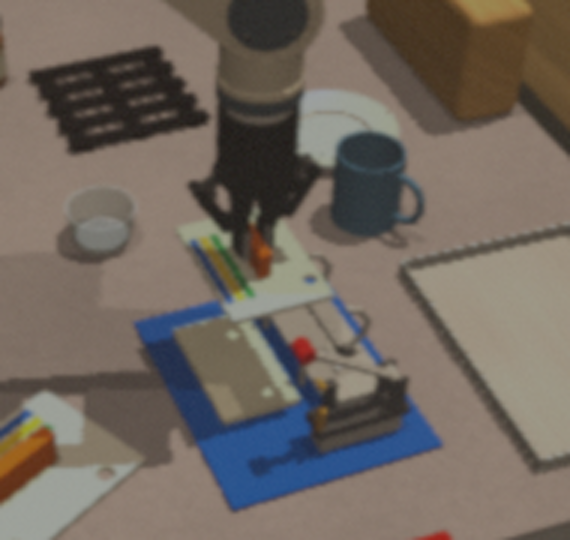

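The crop shows the card hanging level from the gripper at (258,255), clear of the posts, with the rings open. Next is the carry and placing by feel.

Run:
```python
from h import *
M.servo_line(at(TRV,.178),rate=.2);st()
M.servo_line(at(TRV,.07),rate=.12);M.servo_line(at(TRV,.05),rate=.05);M.hold(.2);st();F0=M.get_contact_force()[2]
z=.05
while z>.0425:
    z-=.0008;M.servo_line(at(TRV,z),rate=.02);f=M.get_contact_force()[2]-F0
    if f>2.5:break
print(z,f);st()
M.command_gripper(.03);M.hold(.2);st()
M.servo_line(at(TRV,.10),rate=.08);M.servo_line(at(TRV,.2),rate=.25);st()
d={n:M.camera(n) for n in("top","side")}
im=d['top']['image'][150:260,90:210,::-1];im2=d['side']['image'][130:240,205:325,::-1]
cv2.imwrite('pics/crop4.png',cv2.resize(np.hstack([im,im2]),None,fx=3.2,fy=3.2,interpolation=cv2.INTER_CUBIC))
```

```text
21.96 [0.5478 0.3475 0.178 ] F [ 0.02  0.1  -0.47] w 0.0129
23.76 [0.5479 0.3482 0.0502] F [-0.88  0.09 -1.5 ] w 0.0135
0.04519999999999999 4.405380107653341
25.26 [0.5479 0.3482 0.0455] F [-0.19 -0.3   2.9 ] w 0.0134
25.77 [0.5477 0.3481 0.0452] F [0.03 0.18 1.04] w 0.0297
27.15 [0.5475 0.348  0.2   ] F [-0.14  0.84 -0.4 ] w 0.0297
```

View pics/crop4.png

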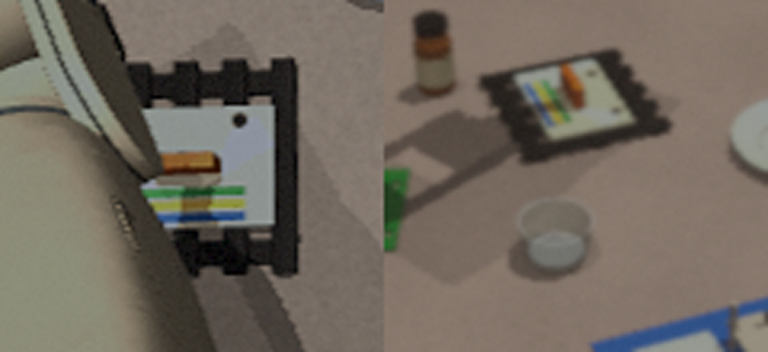

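The card lies flat in the middle of the trivet, with its rib at (190,162) in the top crop and at (572,85) in the side crop. Now I'll press the lever by feel.

Run:
```python
from h import *
P=ROLL+np.array([0,-.0013,0])
M.servo_line(at(TRV,.25),rate=.25)
q=lambda a,dz=0:at(P+FX*.12*(1-np.cos(a)),.102+.12*np.sin(a)+dz)
M.move_to(q(.6,.06),down(FY));M.command_gripper(0,20)
M.servo_line(q(.6,.015),rate=.15);M.hold(.2);F0=M.get_contact_force()[2];st()
M.servo_line(q(.6,.002),rate=.05)
L=[];h=.066
while h>-.0006:
    h-=.002 if h>.02 else .0006
    M.servo_line(q(np.arcsin(h/.12)),rate=.05 if h>.02 else .012)
    f=M.get_contact_force()[2]-F0;L.append((round(h*1e3,1),round(f,1)))
    if f>15.5 or (h<.003 and f>13): print('stop');break
print(L);st()
```

```text
30.96 [ 0.5386 -0.2981  0.1859] F [ 0.07  0.61 -0.27] w -0.0002
[(64.0, np.float64(1.3)), (62.0, np.float64(1.7)), (60.0, np.float64(2.2)), (58.0, np.float64(2.0)), (56.0, np.float64(1.4)), (54.0, np.float64(1.6)), (52.0, np.float64(1.8)), (50.0, np.float64(1.4)), (48.0, np.float64(1.1)), (46.0, np.float64(1.3)), (44.0, np.float64(2.0)), (42.0, np.float64(2.1)), (40.0, np.float64(1.5)), (38.0, np.float64(1.8)), (36.0, np.float64(1.7)), (34.0, np.float64(1.6)), (32.0, np.float64(1.7)), (30.0, np.float64(2.2)), (28.0, np.float64(1.1)), (26.0, np.float64(1.8)), (24.0, np.float64(1.3)), (22.0, np.float64(1.7)), (20.0, np.float64(1.5)), (19.4, np.float64(2.5)), (18.8, np.float64(1.1)), (18.2, np.float64(2.5)), (17.6, np.float64(1.6)), (17.0, np.float64(1.7)), (16.4, np.float64(0.7)), (15.8, np.float64(2.1)), (15.2, np.float64(1.8)), (14.6, np.float64(1.3)), (14.0, np.float64(1.5)), (13.4, np.float64(1.9)), (12.8, np.float64(1.6)), (12.2, np.float64(2.8)), (11.6, np.float64(4.3)), (11.0, np.float64(5.0)), (10.4, np.float64(4.9)), (9.8, np.float64(7.4)), (9.2, np.float64(2.6)), (8.6, np.float64(4.9)), (8.0, np.float64(7.9)), (7.4, np.float64(0.3)), (6.8, np.float64(-0.1)), (6.2, np.float64(0.2)), (5.6, np.float64(-0.5)), (5.0, np.float64(0.9)), (4.4, np.float64(1.1)), (3.8, np.float64(0.2)), (3.2, np.float64(-1.0)), (2.6, np.float64(0.1)), (2.0, np.float64(0.6)), (1.4, np.float64(1.9)), (0.8, np.float64(2.0)), (0.2, np.float64(2.4)), (-0.4, np.float64(2.9)), (-1.0, np.float64(5.1))]
45.96 [ 0.517  -0.2988  0.1012] F [-1.85 -0.07  4.87] w -0.0002
```

The force built to 8 N, dropped away at the click, then rose again at the home level felt earlier. Next I'll retreat and look.

Run:
```python
from h import *
p=M.get_position();M.servo_line(at(p,.12),rate=.05);M.servo_line(at(p,.3),rate=.25)
M.move_to(np.array([.45,.08,.35]),down(FY));M.hold(.3);st()
d={n:M.camera(n) for n in("top","side")}
im=d['side']['image'][205:305,265:385,::-1];im2=d['top']['image'][150:250,90:210,::-1];im3=d['top']['image'][150:250,285:405,::-1]
cv2.imwrite('pics/crop5.png',cv2.resize(np.hstack([im,im2,im3]),None,fx=2.2,fy=2.2,interpolation=cv2.INTER_CUBIC))
red=lambda c,box:mask(c,(0,150,60),(4,255,255),box)|mask(c,(174,150,60),(180,255,255),box)
b=lambda *x:[int(q/1.4) for q in x]
print(cen(red(d['side'],b(430,330,480,400))),cen(red(d['top'],b(525,265,556,310))))
```

```text
49.1 [0.4502 0.0795 0.3499] F [ 0.33  0.22 -0.23] w -0.0001
(array([317.53125, 265.375  ]), np.int32(32)) (array([386.47916667, 212.375     ]), np.int32(48))
```

View pics/crop5.png

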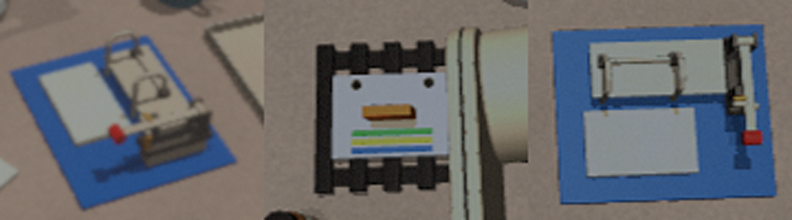

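The lever is down, with the roll within 0.2 px of where it was at the start. The arches are closed, and the card lies flat on the trivet with its rib at (388,113).

```bash
python3 -c "
from rig import manip
print(manip.sign_off())"
```

```text
the job is handed in; nothing more can be done
None
```

I handed the job in at about 49 s: the card lies flat in the middle of the trivet, the lever is latched down with the rings closed, and the highest pressing force I read was about 8 N; sign-off returned no verdict.

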